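# Present a dipping fork to the inspection camera over a drip cup

### The job

First slide the empty steel cup along the table, without lifting it, until it stands wholly inside the white ring in front of the inspection camera, to catch drips. Then take the three-tine dipping fork by its wooden handle and finish while holding it still in the air for the camera: tines right over the middle of the ring and level with the middle of the lens, the fork square across the line of sight so that it is seen in profile, sloping tines-down at about 30 degrees. Leave the cup in the ring, and the other dipping tool and the green-capped squeeze bottle where they are.

Things in the scene. Friction and masses are not known exactly. Their poses are not given: they have to be found in the camera images.
- station: fixed inspection station: flush grey mat (150 mm square) with a white ring (inner diameter 110 mm), a small grey camera on a post behind it. Origin on the table at the ring's middle; x level toward the camera, z up. Lens front at x = 140 mm, its axis 130 mm up, looking along -x. Camera, post and foot (110 mm wide) lie at x = 135 to 245 mm, up to 157 mm high.
- view_point (a point): point on the lens axis straight above the middle of the ring, 130 mm above the table: where the tines have to be
- cup: empty steel cup, loose, 66 mm across the rim, 33 mm high, round and tapering to a smaller base, about 0.05 kg (base 48 mm across). Origin at the centre of its underside, z up.
- fork: loose three-tine dipping fork, lying, 223 mm long, 0.03 kg. y axis along it toward the tines, x across, z up as it lies; origin on its underside at mid-length. Wooden handle y = -112 to -4 mm, 14 mm wide and high; wire shank; three tines side by side (15 mm) y = 67 to 112 mm, up to 6 mm above the underside.
- tines (a point): middle of the fork's tines, at x = 0, y = 90, z = 3 mm in the fork's frame
- handle (a point): a good place to grip the wooden handle, at x = 0, y = -50, z = 7 mm in the fork's frame
- dipping_ring: bystander: the other dipping tool, with a wire ring at its end in place of tines, loose, 207 mm long, 28 mm wide at the ring, 14 mm high. y axis toward its ring, origin on its underside at mid-length.
- syrup_bottle: bystander: cream squeeze bottle with a green cap, loose, upright, 50 mm across, 162 mm high. Origin at the centre of its underside.

How it is judged:
By the outcome, as a careful person would: the job done as asked, in the order asked, and still so for the second after the job is handed in, while the arm keeps its last pose, push and grip.
It also fails if it takes over 53 s, if anything falls off the work surface, if the arm or the gripper's body presses on something with over 40 N, if the wrist force passes 120 N, or if a joint passes its speed limit or range.

### The arm

A 7-joint arm with a two-finger parallel gripper is mounted at the origin on a cart in front of the work surface, level with it; the furniture and walls round the work are solid. World frame = base frame: x ahead of the robot, y to its left, z up, the work surface at z = 0. Lengths are in m, angles in degrees, forces in N, time in s.
With the tool pointing down it reaches from about 0.425 to 0.875 m from the base axis. Payload 8.4 kg.
Tool frame: the origin (TCP) lies at the very end of the fingers, on their centre line; the grasp point (between the pads) lies 19 mm behind it (arm.pinch_z is the distance from the TCP to the grasp point, in m); y points along the fingers, z is the direction in which the jaws open and shut, and the axes are right-handed (so a half turn about y gives the same grasp; the last joint's range is limited). The gripper opens to 87 mm and grips with 3 to 60 N. Pads are 19 mm wide; open, the fingers measure 117 mm over their backs; the gripper's body (75 mm by 190 mm) begins 51 mm behind the grasp point.
Start: joints at [-5.684, 19.091, 2.286, 83.961, -0.768, 76.965, -3.352], TCP at [0.65, -0, 0.193] pointing down, gripper open.
Joint ranges: [-147.57, 147.57], [-21.85, 119.76], [-74.77, 79.35], [14.55, 137.4], [-85.83, 265.84], [4.83, 119.75], [-152.11, 152.11]. Speed limits (degrees/s): [127.2, 127.2, 159.86, 159.86, 180, 180, 180].

### API

Orientations are given as [roll, pitch, yaw] about the fixed x, y, z axes, in that order (R = Rz(yaw) Ry(pitch) Rx(roll)).
In Python, from cell import arm, eyes, spotter gives the robot as it stands. Calls block until the motion is done:
- arm.move_pose(position, orientation): joint-space move of the TCP to a pose.
- arm.move_straight(position, ori=None, feed=0.15, threshold=None): straight line of the TCP; ori=None keeps the orientation; feed is the mean speed in m/s. With threshold (N) it stops when the force on the tool has changed by that much, and returns True; else False.
- arm.goto_joints(angles): joint-space move.
- arm.move_gripper(opening, newtons=None): opening from 0.0 (shut) to 1.0 (fully open); newtons is the grip in N (None keeps the last); returns when the fingers have stopped.
- arm.sleep(seconds).
- arm.solve_ik(position, orientation): joint angles nearest the present ones, or None.
- arm.state(): the state.
- eyes.camera(name): name is "scene" or "side" or "wrist"; returns a dict with "img" (384x512x3 uint8, blue, green, red), "intrinsics" (3x3 intrinsics, pixels), "R" (3x3) and "t" (3): a world point X has camera coordinates R X + t. Camera axes: x right, y down, z forward; pixel columns grow to the right and rows downward; lengths in m; the calibration is good to about 2 mm. A picture is of the moment at which its call begins. There is no depth.
A pose or a line that the arm cannot do raises arm.PlanningError and nothing moves.
- arm.job_done(): hands the job in, once; it reports no verdict.
Trained networks look in a picture, given as the dict that the camera call returned (one of the last four; its "shot" number tells which), for a name from the list of things; names that differ only in an ending like _2 or _b are one class to them, and where a whole thing is asked for, a point or a joint stands for the part that bears it (a point fixed in the world has none). Each returns a list of dicts, best first, with "p" (0 to 1); they miss things now and then, are a little off and sometimes report something else, mostly with a low value. They report only what shows in the picture. A call takes as long as a camera call.
- spotter.silhouettes(picture, query): "mask" (384x512 bool, what is visible of it).
- spotter.mark_of(picture, query): "position" ([x, y, z] in m, in world coordinates, good to about 4 mm: a listed point, or the origin of a listed thing).
The state is a dict: "t": time; "joints": joint angles; "qvel": joint speeds; "effort": joint torques, N m; "eef_pos": TCP position; "eef_rot": TCP orientation; "force": force on the tool from outside, world axes, zero at the start; "ft_torque": the same for the moment, N m; "opening": opening from 0.0 (shut) to 1.0 (fully open).
Only numpy, scipy, OpenCV 4.12 (cv2) and the standard library are available. Lean on these libraries where they do the work, as an engineer would, in place of code of your own. Each camera call takes 0.05 s, during which the arm holds its last target.

## Working session

There is one attempt and no reset: what is moved stays moved. The work goes in short steps, each a Python script; the robot and the scene stay as the last script left them, time stands still between calls to the robot, and variables do not carry over. Pictures are saved under pics/ and viewed, and the job is handed in when it is done.

```bash
mkdir -p pics; ls; python3 - <<'E'
from cell import arm, eyes, spotter
import cv2
for n in ["scene","side","wrist"]:
    p=eyes.camera(n); cv2.imwrite(f"pics/{n}0.png",p["img"])
    for q in ["station","view_point","cup","fork","tines","handle","dipping_ring","syrup_bottle"]:
        try:
            r=spotter.mark_of(p,q); print(n,q,[(round(d["p"],2),[round(float(v),3) for v in d["position"]]) for d in r[:2]])
        except Exception as e: print(n,q,e)
s=arm.state(); print(s["t"],s["eef_pos"],s["eef_rot"],s["opening"],arm.pinch_z)
E
```

```text
pics
scene station [(0.65, [0.546, 0.064, -0.003])]
scene view_point []
scene cup [(0.6, [0.475, 0.214, -0.002]), (0.48, [0.467, -0.207, -0.0])]
scene fork [(0.46, [0.468, -0.21, 0.004]), (0.18, [0.472, 0.214, -0.002])]
scene tines [(0.45, [0.493, -0.122, 0.006])]
scene handle [(0.59, [0.448, -0.256, 0.007])]
scene dipping_ring [(0.59, [0.64, -0.209, -0.002])]
scene syrup_bottle [(0.73, [0.729, 0.284, -0.001])]
side station [(0.75, [0.544, 0.066, 0.0])]
side view_point []
side cup [(0.79, [0.474, 0.213, -0.004])]
side fork [(0.84, [0.464, -0.21, -0.004])]
side tines [(0.63, [0.494, -0.124, 0.003])]
side handle [(0.77, [0.444, -0.252, 0.006]), (0.56, [0.476, 0.213, -0.005])]
side dipping_ring [(0.52, [0.637, -0.207, 0.002])]
side syrup_bottle [(0.96, [0.727, 0.286, -0.003])]
wrist station [(0.95, [0.545, 0.066, -0.005])]
wrist view_point [(0.57, [0.543, 0.066, 0.129])]
wrist cup []
wrist fork []
wrist tines []
wrist handle []
wrist dipping_ring [(0.21, [0.541, 0.069, 0.128])]
wrist syrup_bottle [(0.33, [0.545, 0.065, -0.004])]
1.35 [ 6.49980293e-01 -2.28763850e-05  1.92943299e-01] [-9.00018309e+01  4.02659871e-04 -9.00044776e+01] 1.0000330504579893 0.0187
```

View pics/scene0.png

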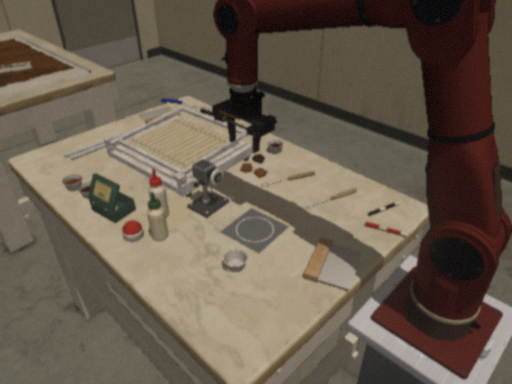

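View pics/side0.png

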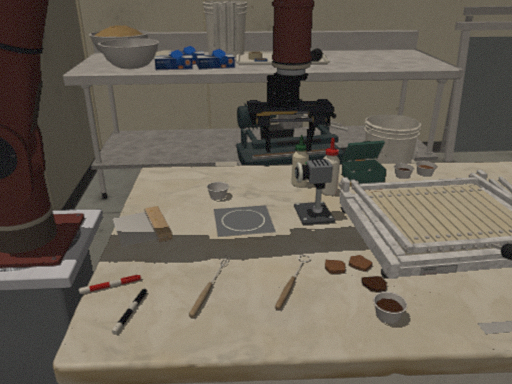

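View pics/wrist0.png

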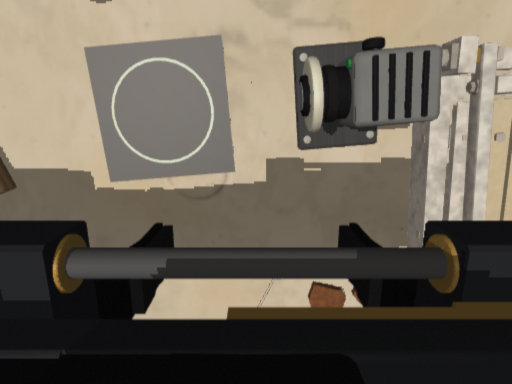

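The side view shows the fork around (205,290) and the ring tool around (292,283). The cup is at (218,190) and the mat at (243,220). Next I'll zoom in and localise precisely.

```bash
cat > h.py <<'E'
import numpy as np, cv2
from cell import arm, eyes, spotter
def ray(p,uv):
    K,R,t=p["intrinsics"],np.array(p["R"]),np.array(p["t"]).ravel()
    d=R.T@np.linalg.inv(K)@np.array([uv[0],uv[1],1.]); return -R.T@t,d
def onplane(p,uv,z=0.):
    c,d=ray(p,uv); return c+d*(z-c[2])/d[2]
def proj(p,X):
    x=p["intrinsics"]@(np.array(p["R"])@np.array(X)+np.array(p["t"]).ravel()); return x[:2]/x[2]
E
python3 - <<'E'
from h import *
w=eyes.camera("wrist"); s=eyes.camera("side"); c=eyes.camera("scene")
# mat: grey corners
for uv in [(86,47),(220,36),(234,171),(109,181)]: print("matcorner",onplane(w,uv)[:2].round(4))
g=w["img"].astype(int); m=((g.min(2)>165)).astype(np.uint8); m[:40]=0;m[170:]=0;m[:,:100]=0;m[:,220:]=0
ys,xs=np.nonzero(m); P=np.array([onplane(w,(x,y))[:2] for x,y in zip(xs,ys)])
P=P[np.hypot(*(P-[0.545,0.065]).T)<0.075]
A=np.c_[2*P,np.ones(len(P))]; sol=np.linalg.lstsq(A,(P**2).sum(1),rcond=None)[0]
r=np.sqrt(sol[2]+sol[0]**2+sol[1]**2); print("ring",sol[:2],r,len(P), np.std(np.hypot(*(P-sol[:2]).T)))
for n,p in (("side",s),("scene",c)):
    k=spotter.silhouettes(p,"fork")
    for q in ["cup","fork","dipping_ring"]:
        k=spotter.silhouettes(p,q)
        for d in k[:2]:
            ys,xs=np.nonzero(d["mask"]); print(n,q,round(d["p"],2),xs.mean().round(1),ys.mean().round(1),xs.min(),xs.max(),ys.min(),ys.max(),len(xs))
            if q!="cup":
                Q=np.array([onplane(p,(x,y),.005)[:2] for x,y in zip(xs,ys)]); mu=Q.mean(0); v=np.linalg.svd(Q-mu,full_matrices=False)[2][0]; a=(Q-mu)@v
                e1,e2=mu+v*a.min(),mu+v*a.max(); print("  ends",e1.round(4),e2.round(4),"ang",np.degrees(np.arctan2(v[1],v[0])).round(1))
    # cup
    print(n,"proj ring c",proj(p,[sol[0],sol[1],0]))
cv2.imwrite("pics/zoomside.png",cv2.resize(s["img"][170:330,70:330],None,fx=3,fy=3,interpolation=cv2.INTER_CUBIC))
E
```

```text
matcorner [0.4651 0.1355]
matcorner [0.6111 0.1465]
matcorner [ 0.6238 -0.0012]
matcorner [ 0.4736 -0.0133]
ring [0.54328691 0.06709278] 0.0565696475005349 775 0.0007975098650138577
side cup 0.66 217.6 190.0 207 228 182 199 320
side cup 0.33 279.6 205.9 214 334 159 236 3109
side fork 0.9 205.1 293.2 189 230 257 317 369
  ends [ 0.5013 -0.1118] [ 0.4257 -0.3131] ang -110.6
side proj ring c [242.2398506  219.92805268]
scene cup 0.69 235.1 259.6 223 246 249 271 426
scene fork 0.46 344.0 193.0 331 356 188 198 99
  ends [ 0.4301 -0.3197] [ 0.4631 -0.2178] ang 72.1
scene proj ring c [254.40463211 229.10149875]
```

View pics/zoomside.png

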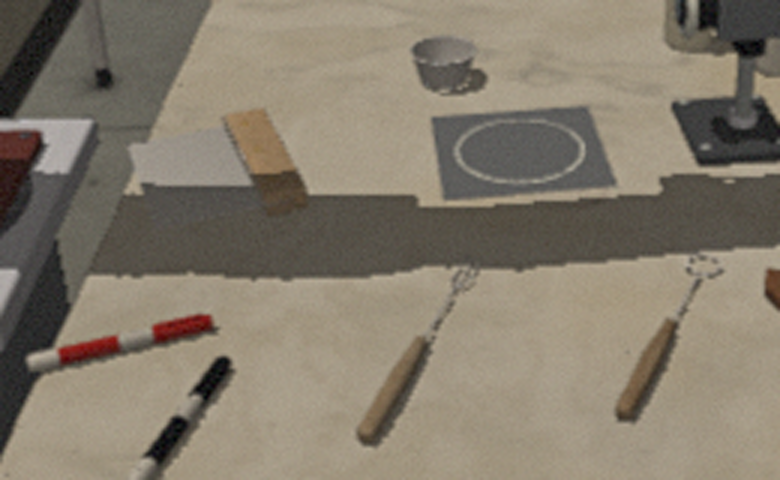

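```bash
python3 - <<'E'
from h import *
w=eyes.camera("wrist"); print("wristcam pos",-np.array(w["R"]).T@np.array(w["t"]).ravel())
s=eyes.camera("side")
for uv in [(147,292),(116,330),(140,279),(82,290),(160,238),(289,305),(303,258)]: print(uv,onplane(s,uv).round(3))
d=np.array([.5433,.0671])-[.4745,.2135]; L=np.hypot(*d); u=d/L; print(L,np.degrees(np.arctan2(u[1],u[0])))
psi=np.degrees(np.arctan2(u[1],u[0]))+90
for ps in (psi,psi-180):
    for P in ([.4745,.2135,.12],[.4745,.2135,.01],[.547,.060,.01],[.547,.06,.12]): 
        print(ps,arm.solve_ik(P,[-90,0,ps]))
# fork
for ps in (70.-90+90,-20,160): pass
from scipy.spatial.transform import Rotation as Ro
for y in (70,-110):
    print("grasp",y,arm.solve_ik([.4465,-.255,.002],[-90,0,y]))
# final
yaw=4.4; Rs=Ro.from_euler('z',yaw,degrees=True).as_matrix()
for sgn in (1,-1):
    f=Rs@np.array([0,sgn*np.cos(np.pi/6),-.5])
    for flip in (0,1):
        jaw=Rs@np.array([1,0,0])*(1 if flip else -1)
        a=np.cross(f,[1,0,0]); a=np.cross(f,Rs@np.array([1.,0,0])); a*=-np.sign(a[2])
        Rt=np.c_[np.cross(a,jaw),a,jaw]; o=Ro.from_matrix(Rt).as_euler('xyz',degrees=True)
        tip=np.array([.5433,.0671,.13])-f*.140+a*.005
        print("final",sgn,flip,tip.round(3),o.round(1),arm.solve_ik(tip,o))
print(arm.state()["t"])
E
```

```text
wristcam pos [0.64957225 0.0676589  0.38512503]
(147, 292) [ 0.33  -0.224  0.   ]
(116, 330) [ 0.288 -0.333  0.   ]
(140, 279) [ 0.309 -0.178  0.   ]
(82, 290) [ 0.192 -0.208  0.   ]
(160, 238) [ 0.333 -0.01   0.   ]
(289, 305) [ 0.622 -0.286  0.   ]
(303, 258) [ 0.677 -0.122  0.   ]
0.16176031651798903 -64.82903996295862
25.170960037041382 [-10.72996533   8.35409404 -19.93397496 106.40488217   3.11392844
  65.76680109  83.42295385]
25.170960037041382 [-11.19707077  15.72982757 -20.16200608 112.35199004   6.7166222
  53.02821362  80.45783455]
25.170960037041382 [  2.73909739  18.38136848 -15.77117279 108.48781601   6.08660019
  53.93294558  99.31416449]
25.170960037041382 [  2.39184766  11.38724325 -14.93398657 102.70372726   3.18502585
  66.31669039 101.6295543 ]
-154.82903996295863 [-2.88249700e+01  7.24031092e+00 -3.24821194e-01  1.07287193e+02
  4.49978674e-02  6.54726178e+01 -9.39949211e+01]
-154.82903996295863 [-2.94428624e+01  1.44125206e+01  3.55550156e-01  1.13273805e+02
 -1.11826516e-01  5.23139932e+01 -9.38591782e+01]
-154.82903996295863 [-17.50676831  17.44179239   7.6461
[... 282 characters left out ...]

grasp -110 [ 12.32552254  14.48982447  13.96732447 115.01939157  -4.45780333
  50.98685043   8.67478747]
final 1 0 [ 0.553 -0.056  0.196] [-90.   30.   94.4] [ 32.55591194  20.88472835 -62.84812802  98.72189753  44.99926219
  88.79778754 145.337442  ]
final 1 1 [ 0.553 -0.056  0.196] [-90.  -30.  -85.6] [-22.4009103   10.16360844   3.2079553  101.25397817  28.97172017
  78.5512118  -23.19243496]
final -1 0 [0.534 0.19  0.196] [-90.  -30.   94.4] [ -64.890222     23.43447993   76.76897328  104.42486006  -51.56320846
   84.98116338 -151.06843135]
final -1 1 [0.534 0.19  0.196] [-90.   30.  -85.6] [  1.38206719   9.67856541  -5.60329635 101.74512293 -30.79987733
  71.54620187  10.98091543]
2.0
```

```bash
python3 - <<'E'
from h import *
C=np.array([.4745,.2135]); T=np.array([.5433,.0671]); d=T-C; u=d/np.hypot(*d)
o=[-90,0,np.degrees(np.arctan2(u[1],u[0]))+90]
arm.move_gripper(0.0,10)
arm.move_pose([*C,.10],o)
print("contact", arm.move_straight([*C,.010],o,feed=.08,threshold=4), arm.state()["eef_pos"],arm.state()["force"],arm.state()["t"])
w=eyes.camera("side"); cv2.imwrite("pics/s1.png",cv2.resize(w["img"][150:250,150:290],None,fx=5,fy=5,interpolation=cv2.INTER_CUBIC))
E
```

```text
contact False [0.47494294 0.21371527 0.01054716] [-0.45871657 -0.67389265  0.24098674] 6.15
```

View pics/s1.png

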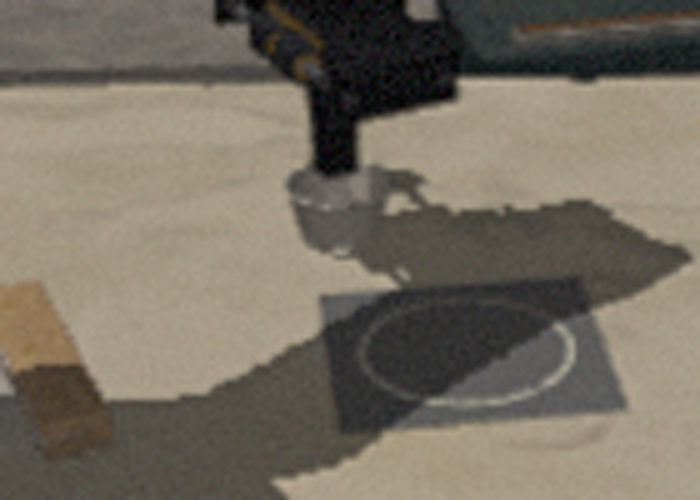

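The fingers are inside the cup, which stands at crop pixel (335,210) and is undisturbed. I'll start the drag.

```bash
python3 - <<'E'
from h import *
C=np.array([.4745,.2135]); T=np.array([.5433,.0671]); d=T-C; u=d/np.hypot(*d)
o=[-90,0,np.degrees(np.arctan2(u[1],u[0]))+90]
E_=T+u*.008
arm.move_straight([*E_,.010],o,feed=.055); arm.sleep(.1)
s=arm.state(); print(s["eef_pos"],s["force"],s["t"])
for n in ("side","scene","wrist"):
    p=eyes.camera(n)
    for r in spotter.mark_of(p,"cup")[:2]: print(n,r["p"],r["position"])
    if n=="wrist": cv2.imwrite("pics/w2.png",p["img"])
    if n=="side": cv2.imwrite("pics/s2.png",cv2.resize(p["img"][150:250,150:290],None,fx=5,fy=5,interpolation=cv2.INTER_CUBIC))
E
```

```text
[0.54667343 0.05997766 0.01001101] [ 1.04087672  0.06481107 -0.57868965] 9.5333
side 0.89 [0.4742, 0.2127, -0.0021]
side 0.61 [0.4948, -0.1242, 0.0004]
scene 0.74 [0.476, 0.2099, 0.0013]
```

View pics/s2.png

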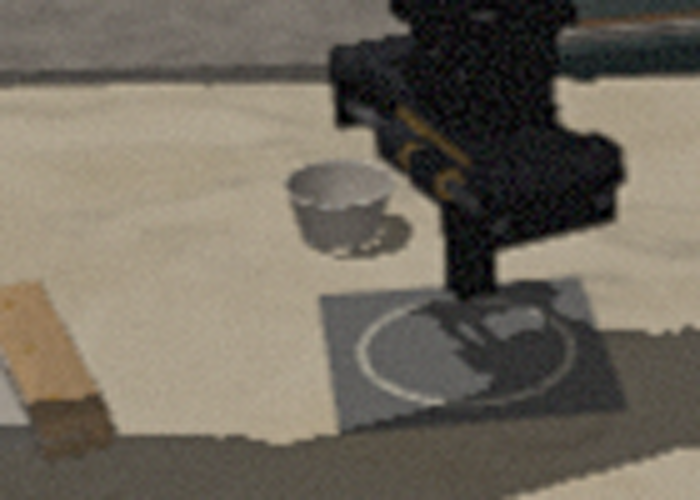

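View pics/w2.png

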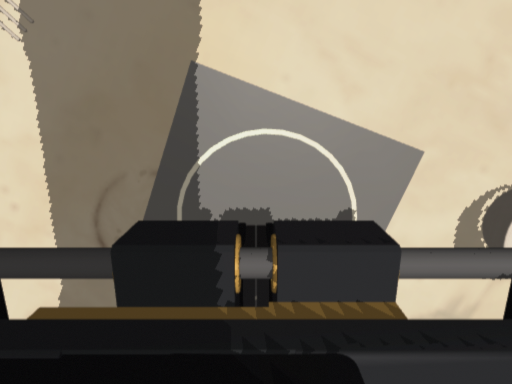

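```bash
python3 - <<'E'
from h import *
p=eyes.camera("side"); s=arm.state(); print(s["eef_pos"],s["eef_rot"],s["opening"])
X=s["eef_pos"]
for z in (0,.01,.03,.05,.07): print(z,(proj(p,[X[0],X[1],z])-[150,150])*5)
print("cup", [(proj(p,[.4745,.2135,z])-[150,150])*5 for z in (0,.033)])
im=cv2.resize(p["img"][160:240,200:290],None,fx=8,fy=8,interpolation=cv2.INTER_CUBIC)
cv2.imwrite("pics/s3.png",np.clip(im.astype(float)*2.2,0,255).astype(np.uint8))
p=eyes.camera("scene"); print(proj(p,X)); u,v=map(int,proj(p,X))
im=cv2.resize(p["img"][v-60:v+30,u-50:u+50],None,fx=6,fy=6,interpolation=cv2.INTER_CUBIC); cv2.imwrite("pics/c3.png",np.clip(im.astype(float)*1.8,0,255).astype(np.uint8))
E
```

```text
[0.54672222 0.05985091 0.01002113] [-9.00018271e+01 -2.71345718e-03  2.51697170e+01] 0.0026529142545360426
0 [468.21671174 356.10872446]
0.01 [468.0143296  339.83349261]
0.03 [467.60509976 306.92391558]
0.05 [467.18980553 273.52665125]
0.07 [466.76831112 239.63077815]
cup [array([334.22502105, 231.53009037]), array([332.14956518, 181.31974237])]
[255.2092463  224.95826699]
```

View pics/s3.png

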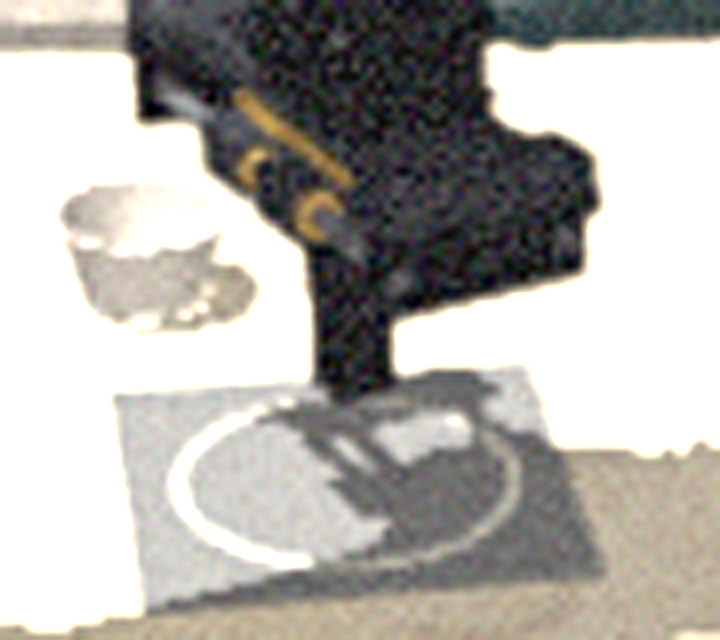

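View pics/c3.png

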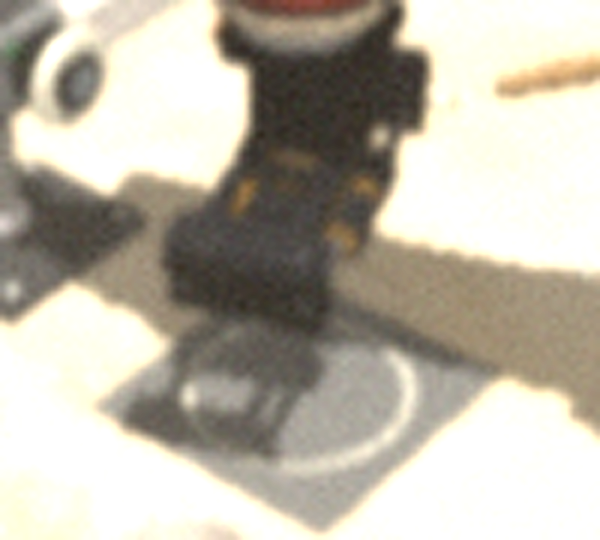

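```bash
python3 - <<'E'
from h import *
p=eyes.camera("side"); c=eyes.camera("scene"); X=np.array([.5467,.0599,0])
print("start TCP side", proj(p,[.605,0,.193]),proj(p,[.695,0,.193]),"scene",proj(c,[.605,0,.193]),proj(c,[.695,0,.193]))
for z in (.01,.02,.03,.04): print(z,proj(c,X+[0,0,z]))
u,v=proj(c,X+[0,0,.01]).astype(int); print("scene crop origin",u-50,v-60)
a=cv2.imread("pics/side0.png"); b=cv2.imread("pics/scene0.png")
A=cv2.resize(a[90:170,230:350],None,fx=6,fy=6,interpolation=cv2.INTER_CUBIC); cv2.imwrite("pics/a.png",np.clip(A*2.,0,255).astype(np.uint8))
B=cv2.resize(b[80:170,200:290],None,fx=6,fy=6,interpolation=cv2.INTER_CUBIC); cv2.imwrite("pics/b.png",np.clip(B*2.,0,255).astype(np.uint8))
E
```

```text
start TCP side [268.40893973 162.49485216] [305.83182579 161.49597988] scene [254.58973632 159.34337494] [233.41622648 148.85300747]
0.01 [255.20347624 224.97445794]
0.02 [255.18939303 222.4570077 ]
0.03 [255.17518239 219.91677828]
0.04 [255.16084258 217.3534591 ]
scene crop origin 205 164
```

View pics/a.png

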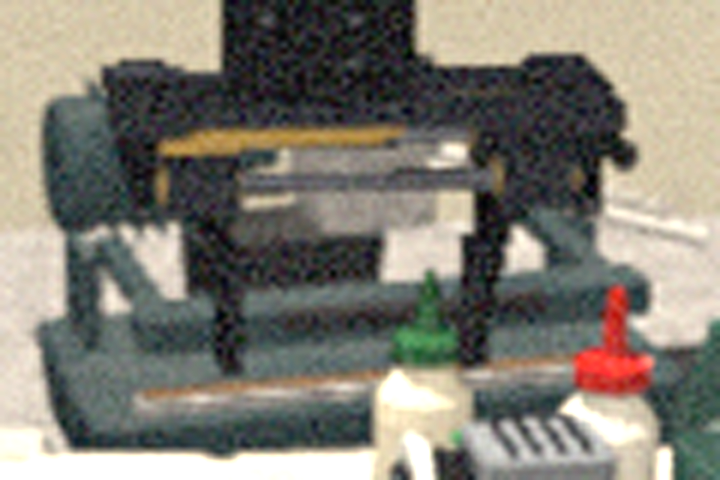

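View pics/b.png

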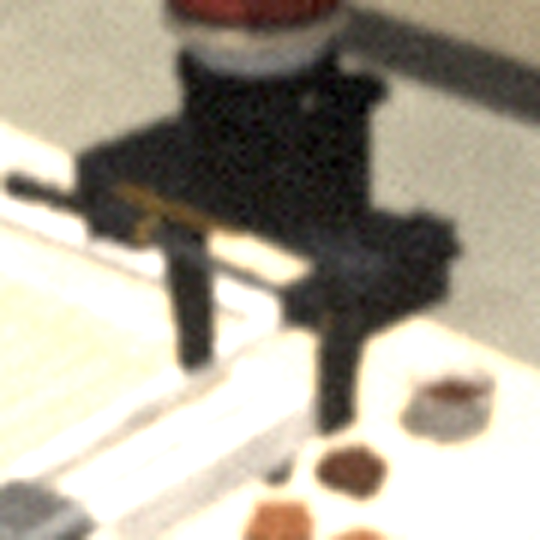

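The cup did not move: it is still at (0.474, 0.213). The reported TCP was at z = 10 mm, but both cameras put the fingertips at about z = 35 mm, so they passed over the cup. The start pictures show the same offset of about 25 mm. A gentle touch-down on the mat will calibrate it.

```bash
python3 - <<'E'
from h import *
s=arm.state(); X=s["eef_pos"]
print(s["force"])
r=arm.move_straight([X[0],X[1],-.022],None,feed=.03,threshold=3)
s=arm.state(); print(r,s["eef_pos"],s["force"],s["t"])
p=eyes.camera("side"); cv2.imwrite("pics/s4.png",np.clip(cv2.resize(p["img"][160:240,200:290],None,fx=8,fy=8,interpolation=cv2.INTER_CUBIC)*1.8,0,255).astype(np.uint8))
E
```

```text
[-0.11342016 -0.16961241  0.14037493]
False [ 0.54688922  0.05987583 -0.02178601] [-0.00669095 -0.37056164 -0.67840076] 11.25
```

View pics/s4.png

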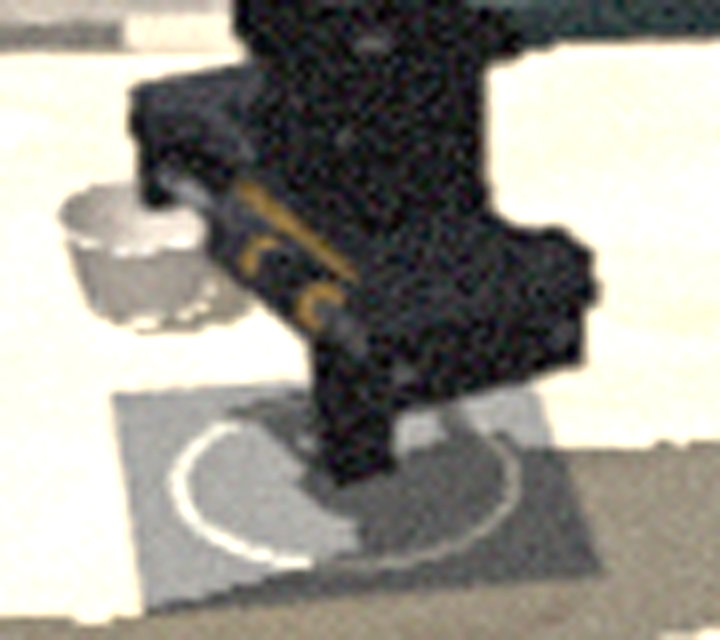

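```bash
python3 - <<'E'
from h import *
X=arm.state()["eef_pos"]
r=arm.move_straight([X[0],X[1],-.034],None,feed=.02,threshold=3)
s=arm.state(); print(r,s["eef_pos"],s["force"],s["t"])
arm.move_straight([X[0],X[1],-.02],None,feed=.1)
E
```

```text
True [ 0.54694526  0.0598768  -0.02910945] [-1.81480216 -0.39829802  7.41985087] 11.7333
```

```bash
echo "OFF=0.027" >> h.py; python3 - <<'E'
from h import *
C=np.array([.4745,.2130]); T=np.array([.5433,.0671]); d=T-C; u=d/np.hypot(*d)
o=[-90,0,np.degrees(np.arctan2(u[1],u[0]))+90]
X=arm.state()["eef_pos"]
arm.move_straight([X[0],X[1],.04],o,feed=.25)
arm.move_straight([*C,.04],o,feed=.25)
print("contact", arm.move_straight([*C,.010-OFF],o,feed=.06,threshold=4), arm.state()["eef_pos"],arm.state()["force"],arm.state()["t"])
w=eyes.camera("side"); cv2.imwrite("pics/s5.png",cv2.resize(w["img"][150:250,150:290],None,fx=5,fy=5,interpolation=cv2.INTER_CUBIC))
E
```

```text
contact False [ 0.4748194   0.21319296 -0.01661821] [ 0.29467167 -0.12246378 -0.41687006] 14.3
```

View pics/s5.png

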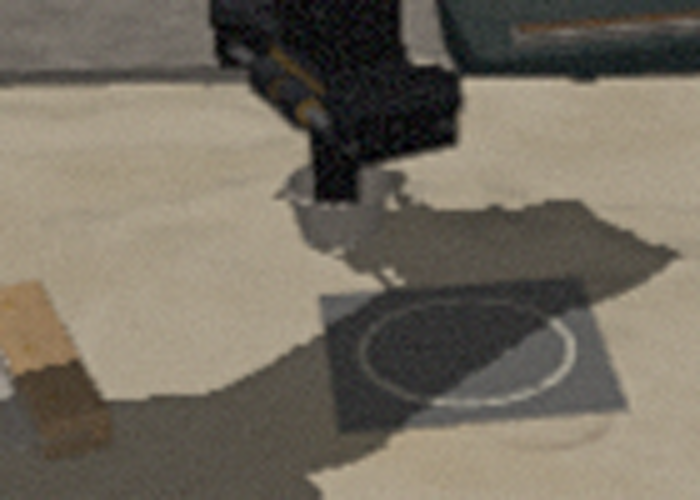

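Now the fingers are cut off by the cup's near rim at crop (338,203), so they really are inside it. Dragging.

```bash
python3 - <<'E'
from h import *
C=np.array([.4745,.2130]); T=np.array([.5433,.0671]); d=T-C; u=d/np.hypot(*d)
o=[-90,0,np.degrees(np.arctan2(u[1],u[0]))+90]
E_=T+u*.008
arm.move_straight([*E_,.010-OFF],o,feed=.06); arm.sleep(.1)
s=arm.state(); print(s["eef_pos"],s["force"],s["t"])
for n in ("side","scene"):
    p=eyes.camera(n)
    for r in spotter.mark_of(p,"cup")[:2]: print(n,r["p"],r["position"])
    if n=="side": cv2.imwrite("pics/s6.png",cv2.resize(p["img"][150:250,150:290],None,fx=5,fy=5,interpolation=cv2.INTER_CUBIC))
E
```

```text
[ 0.54666514  0.05995417 -0.01700984] [ 0.28954693  0.23964326 -0.4021774 ] 17.425
side 0.79 [0.5391, 0.0726, -0.0026]
scene 0.76 [0.5382, 0.0682, 0.0004]
```

View pics/s6.png

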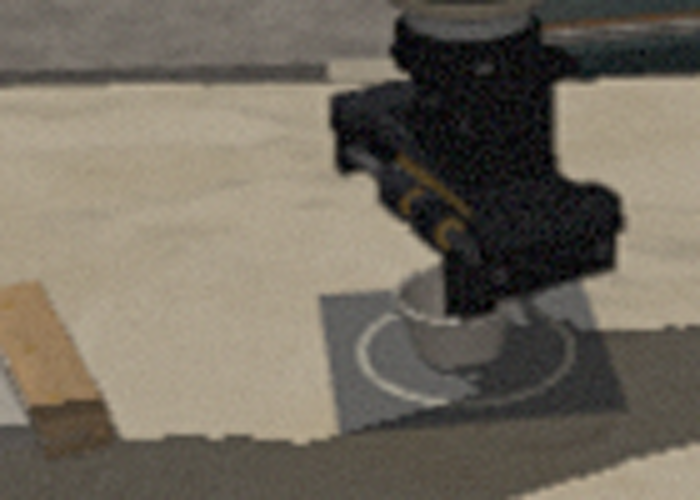

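```bash
python3 - <<'E'
from h import *
C=np.array([.4745,.2130]); T=np.array([.5433,.0671]); d=T-C; u=d/np.hypot(*d)
X=arm.state()["eef_pos"]; z=.010-OFF
Y=X[:2]+u*.005; arm.move_straight([*Y,z],None,feed=.03)
Y=Y-u*.009; arm.move_straight([*Y,z],None,feed=.06)
arm.move_straight([*Y,.08],None,feed=.25)
arm.move_gripper(.5,30)
arm.move_pose([.4465,-.2545,.06],[-90,0,-110])
s=arm.state(); print(s["eef_pos"],s["t"])
for n in ("side","scene","wrist"):
    p=eyes.camera(n)
    for q in ("cup","fork","handle","tines","dipping_ring"):
      for r in spotter.mark_of(p,q)[:1]: print(n,q,r["p"],np.round(r["position"],4))
    cv2.imwrite(f"pics/{n}7.png",p["img"])
    if n=="side":
        cv2.imwrite("pics/s7.png",cv2.resize(p["img"][150:320,130:320],None,fx=4,fy=3.5,interpolation=cv2.INTER_CUBIC))
E
```

```text
[ 0.44706802 -0.25371734  0.06004946] 21.2167
side cup 0.65 [ 0.5408  0.0638 -0.0038]
side fork 0.77 [ 0.464  -0.2091 -0.0037]
side handle 0.57 [ 0.4459 -0.256   0.005 ]
side tines 0.57 [ 0.4953 -0.1261  0.0009]
side dipping_ring 0.86 [ 0.6363 -0.2075  0.    ]
scene cup 0.56 [0.5402 0.0632 0.0007]
scene fork 0.63 [0.5409 0.0627 0.0019]
scene handle 0.42 [ 0.451  -0.2559  0.0076]
scene tines 0.47 [ 0.496  -0.1225  0.0053]
scene dipping_ring 0.52 [ 0.6385 -0.2106 -0.0019]
wrist fork 0.8 [ 0.4607 -0.2102  0.0019]
wrist tines 0.78 [ 0.4964 -0.1247  0.0032]
wrist dipping_ring 0.91 [ 6.406e-01 -2.057e-01 -3.000e-04]
```

View pics/s7.png

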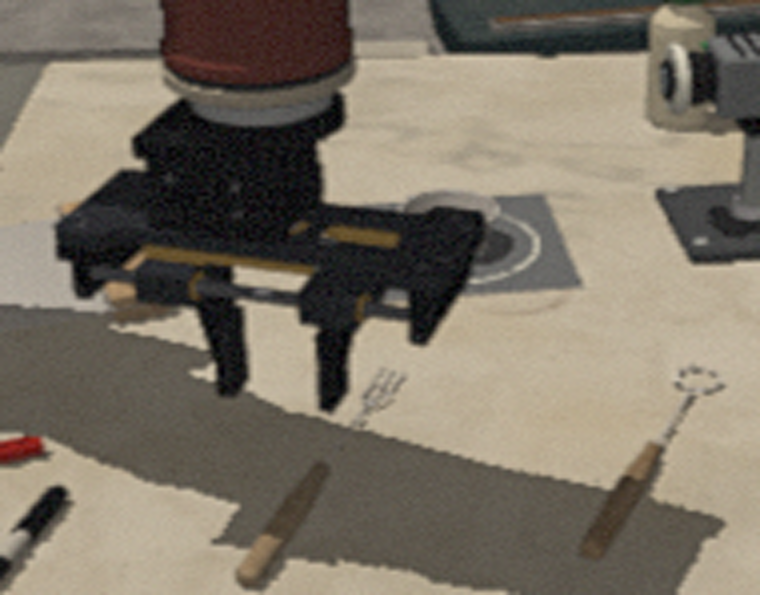

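View pics/wrist7.png

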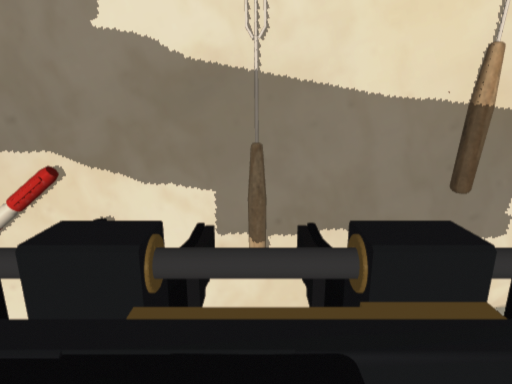

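The cup is in the ring at about (0.540, 0.064). In the wrist view the fork runs straight up column 257, midway between the fingers at 205 and 305. I'll compute the axis and grasp.

```bash
python3 - <<'E'
from h import *
w=eyes.camera("wrist")
a=onplane(w,(257,143),.009); b=onplane(w,(257,35),.003); b2=onplane(w,(257.5,225),.012); 
d=b-b2; print("handle front",a,"line yaw",np.degrees(np.arctan2(d[1],d[0])), b)
yaw=np.radians(70); f=np.array([np.cos(yaw),np.sin(yaw)])
X=arm.state()["eef_pos"]
lat=np.array([-f[1],f[0]]); print("lateral err",(a[:2]-X[:2])@lat,"along to TCP from handle front",(a[:2]-X[:2])@f)
G=a[:2]-f*.046; print("G",G)
# keep x,y from present lateral but correct along
arm.move_pose
r=arm.move_straight([*G,.0],None,feed=.15)
r=arm.move_straight([*G,.002-OFF],None,feed=.05,threshold=4)
s=arm.state(); print(r,s["eef_pos"],s["force"],s["t"])
p=eyes.camera("side"); cv2.imwrite("pics/s8.png",cv2.resize(p["img"][210:330,150:310],None,fx=5,fy=5,interpolation=cv2.INTER_CUBIC))
E
```

```text
handle front [ 0.46229128 -0.21249775  0.009     ] line yaw 70.20813741095697 [ 0.48761815 -0.1427515   0.003     ]
lateral err -0.0004584624129478399 along to TCP from handle front 0.044873003227065486
G [ 0.44655835 -0.25572361]
False [ 0.4464932  -0.25576355 -0.02507184] [-0.4483306  -0.52443912  0.02081396] 23.3667
```

View pics/s8.png

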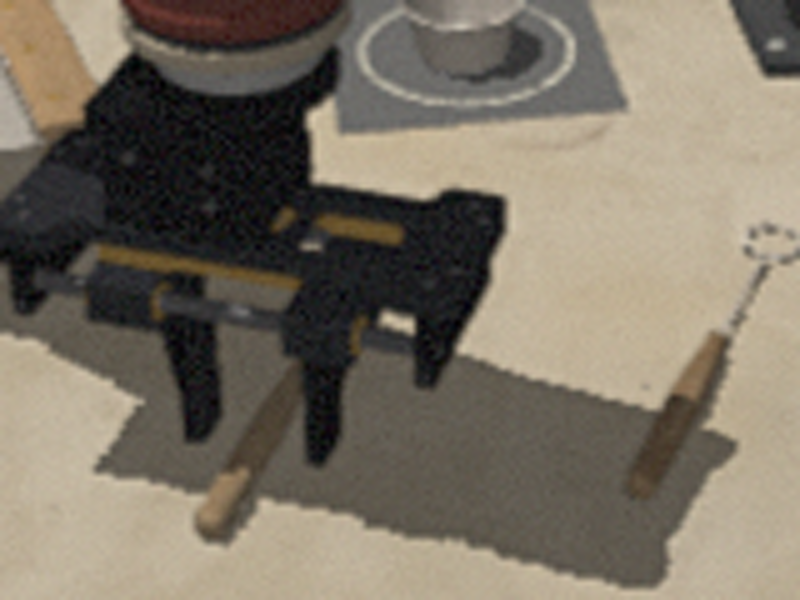

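```bash
cat >> h.py <<'E'
from scipy.spatial.transform import Rotation as Ro
V=np.array([.5433,.0671,.13]); YAW=4.4
def final(yaw=YAW,slope=30.,d=(0,0,0)):
    Rs=Ro.from_euler('z',yaw,degrees=True).as_matrix(); t=np.radians(slope)
    f=Rs@np.array([0,np.cos(t),-np.sin(t)]); jaw=Rs@np.array([1.,0,0]); a=Rs@np.array([0,-np.sin(t),-np.cos(t)])
    o=Ro.from_matrix(np.c_[np.cross(a,jaw),a,jaw]).as_euler('xyz',degrees=True)
    return V-f*.14+a*(.001+OFF)+np.array(d),o
E
python3 - <<'E'
from h import *
arm.move_gripper(0,30); s=arm.state(); print(s["opening"]*87)
X=s["eef_pos"]
arm.move_straight([X[0],X[1],.14],None,feed=.2)
p,o=final(); print(p,o,arm.solve_ik(p,o))
arm.move_pose(p,o); arm.sleep(.2)
s=arm.state(); print(s["eef_pos"],s["eef_rot"],s["opening"]*87,s["force"],s["t"])
for n in ("side","scene","wrist"):
    p=eyes.camera(n)
    for q in ("fork","handle","tines","cup"):
      for r in spotter.mark_of(p,q)[:1]: print(n,q,r["p"],np.round(r["position"],4))
    cv2.imwrite(f"pics/{n}9.png",p["img"]); print(n,proj(p,V))
    if n!="wrist":
        u,v=proj(p,V).astype(int); cv2.imwrite(f"pics/{n}9z.png",cv2.resize(p["img"][v-60:v+60,u-80:u+80],None,fx=5,fy=5,interpolation=cv2.INTER_CUBIC))
E
```

```text
14.112318984170322
[ 0.55367575 -0.06774496  0.17575129] [-90.  -30.  -85.6] [-11.8509766   11.25373202  -7.37105786 102.39511087  31.2318859
  76.99588181 -24.84322096]
[ 0.55321474 -0.06978947  0.17565177] [-90.02200218 -30.00951897 -85.79003783] 13.8668176314257 [0.21917194 0.19651887 0.73222465] 26.1583
side fork 0.38 [ 0.5522 -0.0152  0.165 ]
side handle 0.66 [ 0.5505 -0.0532  0.201 ]
side tines 0.43 [0.5427 0.0668 0.1287]
side cup 0.82 [ 0.5397  0.0623 -0.0042]
side [241.62814731 175.842764  ]
scene fork 0.46 [ 0.5528 -0.0125  0.1738]
scene handle 0.26 [ 6.401e-01 -2.061e-01 -3.000e-04]
scene tines 0.45 [0.5446 0.0726 0.1301]
scene cup 0.75 [0.5425 0.0631 0.0018]
scene [254.15652722 194.74809714]
wrist fork 0.58 [ 0.5507 -0.0149  0.1711]
wrist handle 0.92 [ 0.5551 -0.0534  0.2021]
wrist [256.4885201  -62.30159385]
```

View pics/side9z.png

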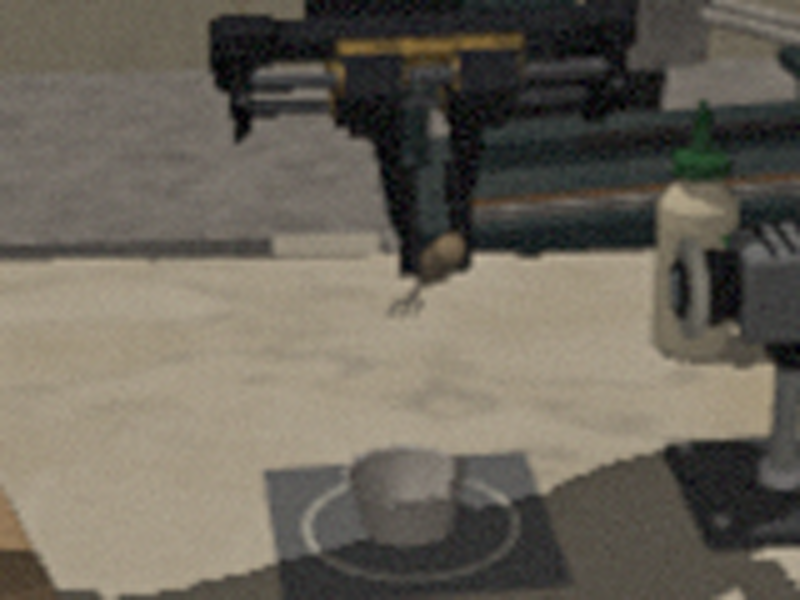

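View pics/scene9z.png

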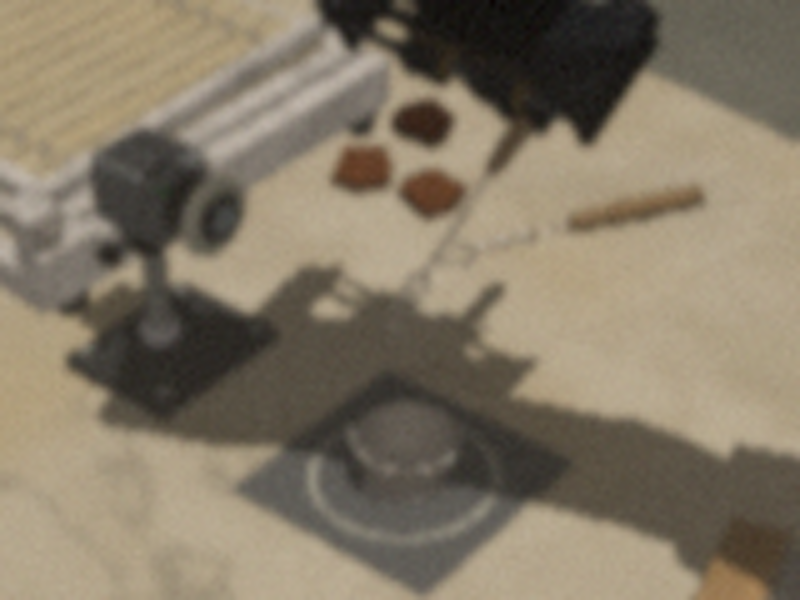

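View pics/wrist9.png

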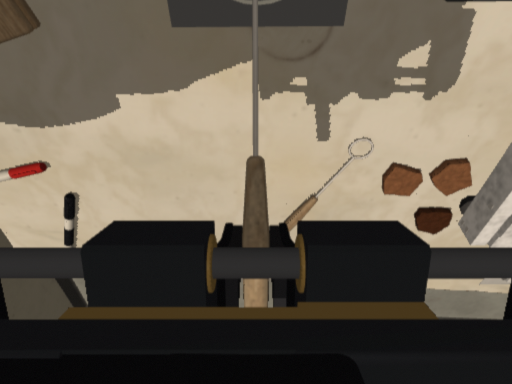

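```bash
python3 - <<'E'
from h import *
p,o=final()
arm.move_straight(p,o,feed=.05); arm.sleep(1.0)
s=arm.state(); print(p,s["eef_pos"],s["eef_rot"],s["opening"]*87,s["qvel"].round(2) if hasattr(s["qvel"],'round') else s["qvel"],s["t"])
for n in ("side","scene"):
    c=eyes.camera(n)
    for q in ("handle","tines","cup","dipping_ring","syrup_bottle"):
      for r in spotter.mark_of(c,q)[:1]: print(n,q,r["p"],np.round(r["position"],4))
    # predicted fork points
    f=np.array([0,0,0]); 
    Rs=Ro.from_euler('z',YAW,degrees=True).as_matrix(); f=Rs@np.array([0,np.cos(np.pi/6),-.5])
    u0=proj(c,V).astype(int); im=cv2.resize(c["img"][u0[1]-30:u0[1]+30,u0[0]-40:u0[0]+40],None,fx=10,fy=10,interpolation=cv2.INTER_CUBIC)
    for k in (.022,-.023,-.094): 
        q=(proj(c,V+f*k)-u0+[40,30])*10; cv2.circle(im,tuple(int(v) for v in q),5,(0,0,255),1)
    cv2.imwrite(f"pics/{n}10.png",im)
E
```

```text
[ 0.55367575 -0.06774496  0.17575129] [ 0.55367914 -0.06773323  0.17575127] [-89.99939679 -30.00014957 -85.59932922] 13.973594649077445 [ 0.13 -0.03  0.05 -0.08  0.07  0.06 -0.04] 28.1583
side handle 0.61 [ 0.5497 -0.0494  0.2013]
side tines 0.4 [0.5411 0.0681 0.1283]
side cup 0.89 [ 0.5406  0.0643 -0.0035]
side dipping_ring 0.62 [ 0.6392 -0.2082  0.0012]
side syrup_bottle 0.97 [ 7.287e-01  2.865e-01 -4.000e-04]
scene handle 0.64 [ 0.5559 -0.052   0.2044]
scene tines 0.66 [0.5462 0.0719 0.1304]
scene cup 0.88 [0.543  0.0638 0.0017]
scene dipping_ring 0.68 [ 6.391e-01 -2.074e-01 -5.000e-04]
scene syrup_bottle 0.89 [0.7262 0.286  0.0021]
```

View pics/side10.png

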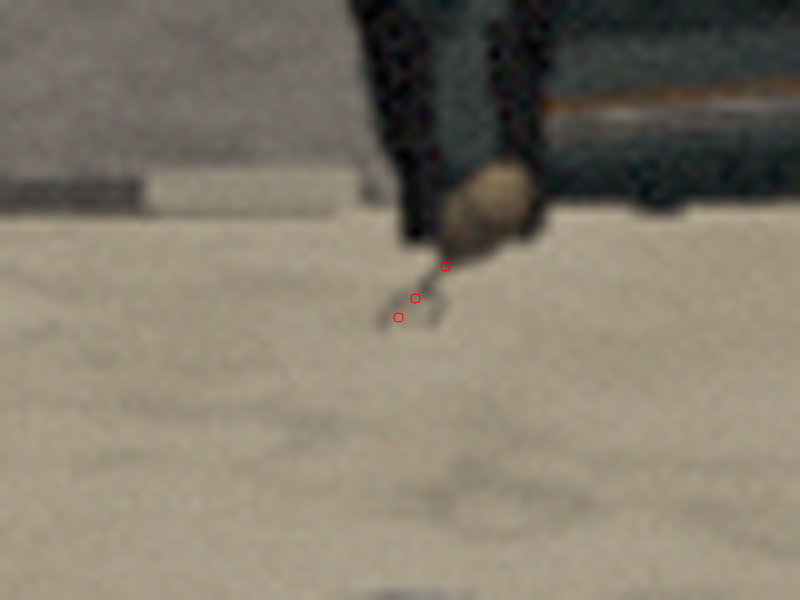

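View pics/scene10.png

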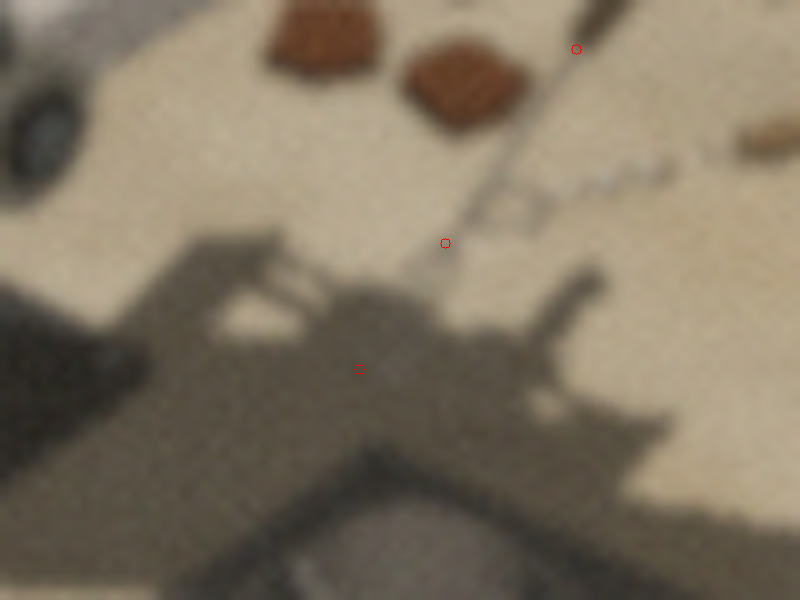

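```bash
python3 - <<'E'
from cell import arm
arm.job_done(); print(arm.state()["t"])
E
```

```text
the job is handed in; nothing more can be done
the job is handed in; nothing more can be done
```

The job is done and handed in at about 28 s on the robot's clock. I dragged the cup into the ring with closed fingers pushing on its inside wall. Then I gripped the fork by its handle at 30 N and am holding it still in front of the camera.

**Failed first try:** the first drag passed over the cup without moving it. The fingertips turned out to be about 27 mm shorter than the reported TCP. I measured this with the cameras and a gentle touch on the mat (about 7 N), then corrected for it throughout.

**Last checks:**

| Item | Measured | Target |
|---|---|---|
| Tines, side view (m) | 0.541, 0.068, 0.128 | 0.543, 0.067, 0.130 |
| Tines, scene view (m) | 0.546, 0.072, 0.130 | 0.543, 0.067, 0.130 |
| Slope (arm pose) | 30.0° | 30° |
| Cup centre | 3 to 4 mm from the ring's middle | within 22 mm, so the whole cup is inside |

- **Two views disagree slightly:** they differ by about 5 mm on the tines, which is close to the detector's accuracy of about 4 mm.
- **Fork squareness:** it is set from the mat's edges, which put the station at about 4.4° of yaw, good to within roughly 1°.
- **Bystanders:** the other dipping tool and the squeeze bottle still read at their starting positions.

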